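# Load the autosampler tray with the blue-capped vials

## Robot

A 7-joint arm with a two-finger parallel gripper is mounted at the origin on the work surface. World frame = base frame: x ahead of the robot, y to its left, z up, the work surface at z = 0. Lengths are in m, angles in rad, forces in N, time in s.
With the tool pointing down it reaches from about 0.425 to 0.95 m from the base axis. Payload 4.7 kg.
Tool frame: the origin (TCP) lies on the centre line of the jaws, within the pads' length; the fingertips stand 14 mm ahead of it and the grasp point (between the pads) lies 5 mm behind it (arm.finger_overhang is the distance from the TCP to the fingertips, in m); z points along the fingers, y is the line along which they close (so a half turn about z gives the same grasp; the last joint's range is limited). The gripper opens to 85 mm and grips with 20 to 120 N. Pads are 22 mm wide; open, the fingers measure 114 mm over their backs; the gripper's body (76 mm by 85 mm) begins 54 mm behind the grasp point. The pads swing forward as they close: fully open they stand 13 mm farther back than shut.
Start: joints at [1.097, 0.469, -0.049, 1.532, 0.024, 1.141, -0.082], TCP at [0.29, -0.609, 0.245] pointing down, gripper open.
Joint ranges: [-2.59, 2.59], [-0.33, 1.99], [-1.39, 1.29], [0.1, 2.45], [-1.04, 4.18], [0.21, 1.99], [-2.66, 2.66]. Speed limits (rad/s): [2.57, 2.57, 3.14, 3.14, 3.14, 3.14, 3.14].

## Interface

Orientations are given as a unit quaternion [x, y, z, w].
In Python, from bench import arm, capture gives the robot as it stands. The module is installed in compiled form; this text tells all that it offers.
- The arm moves only by the shell command python3 -m creep 'ROWS' [FORCE]. ROWS is a JSON object of lists of equal length, an entry for each row: "linear": the shift along the tool's x, y, z in units of 800 mm (1.0 is 800 mm), a list of three; "angular": the turn, a rotation vector about the tool's x, y, z in units of 180 degrees (1.0 is 180 degrees), a list of three; "grip": the opening, from 0 (shut) to 1 (fully open). A call has 1 to 5 rows; each row is the pose to reach, as a shift and turn from the pose commanded when the call began, along the tool's axes at that moment, turning the shorter way round; what a row does not reach only later rows make up. A row lasts 1/10 s, in which the tool goes at most 50 mm and 8.59 degrees, less where a joint would pass 70% of its speed; a pose out of reach is approached as far as the arm can. A call with a number of a shift or a turn outside -1 to 1 is refused whole. A call with a gripper value outside its range is refused whole. The fingers move at their own pace and stop on an object; FORCE is the grip in N (left out, the last holds). Time passes only in rows, so rows that repeat a pose let the fingers close. It gives the time, the measured TCP pose, the force, the opening and the grip force at its end, in the units of the state.
- arm.get_obs(): the state, without advancing time (a new reading comes with each control period).
- capture(name): name is "scene" or "side" or "wrist"; returns a dict with "pixels" (420x560x3 uint8, red, green, blue), "fx", "fy", "cx", "cy" (pixels), "rvec" (rotation vector, rad) and "tvec" (3), from world to camera coordinates, as OpenCV has them. Camera axes: x right, y down, z forward; pixel columns grow to the right and rows downward; lengths in m; the calibration is good to about 2 mm. The wrist camera is an equidistant fisheye: a pixel r from the principal point sees the ray r / f radians off the axis. A picture is of the moment at which its call begins. There is no depth.
- arm.close_job(): hands the job in; it is judged then, once.
The state is a dict: "time_s": time; "joint_positions": joint angles; "qd": joint speeds; "joint_efforts": joint torques, N m; "tcp_pos": TCP position; "tool_rot": TCP orientation; "ft_force": force on the tool from outside, world axes, zero at the start; "wrist_torque": the same for the moment, N m; "opening": finger opening in m; "grip_force": force on a finger pad.
Only numpy, scipy, OpenCV 4.12 (cv2) and the standard library are available. Lean on these libraries where they do the work, as an engineer would, in place of code of your own. Each camera call takes 0.05 s, during which the arm holds its last target. There are 200 camera calls.

## Task

First set the empty vial tray onto the sampler's loading stage, both brass dowels through its end holes and the tray lying flat. Then stand the three blue-capped vials upright in the tray, one to a pocket (any pockets), and let go of everything. Leave the white- and red-capped vials, the beaker and the jar where they are, and knock nothing over.

Things in the scene. Friction and masses are not known exactly. Their poses are not given: they have to be found in the camera images.
- dock: fixed loading stage: white and grey slab 290 (x) x 80 (y) mm, 15 mm high; two upright brass dowels at x = -118 and +118 mm, y = 0: 10 mm thick, 22 mm tall above the slab, the top 6 mm tapering to 4 mm. Orange lines are paint. Left or right on the bench, its x within 0.3 rad of world x. Origin: centre of underside, z up. Seated, the tray lies on the slab's top, dowels through its holes, 3 mm play
- tray: loose aluminium tray, 0.3 kg, x within 0.3 rad of world x: base 264 (x) x 47 (y) x 8 mm; 16 mm through holes at x = -118, +118 mm; ends alike, fits either way round. Four pockets at x = -73.5, -30.5, 30.5, 73.5 mm, y = 0: 39 x 39 mm inside, floor at z = 8, walls 4 mm thick, top z = 30. Central black fin handle 22 (x) x 14 (y) mm, top z = 70; pinch it across y. Origin: centre of underside, z up
- sample_a: amber glass vial with a blue screw cap and a pale paper band, standing upright: body 23 mm in diameter up to 58 mm, narrowing to a neck at 64 mm, cap 21 mm in diameter, 75 mm high in all, about 35 g; a sample, one of three alike. Origin at the centre of its underside, z up its axis
- sample_b: amber glass vial with a blue screw cap and a pale paper band, standing upright: body 23 mm in diameter up to 58 mm, narrowing to a neck at 64 mm, cap 21 mm in diameter, 75 mm high in all, about 35 g; a sample, one of three alike. Origin at the centre of its underside, z up its axis
- sample_c: amber glass vial with a blue screw cap and a pale paper band, standing upright: body 23 mm in diameter up to 58 mm, narrowing to a neck at 64 mm, cap 21 mm in diameter, 75 mm high in all, about 35 g; a sample, one of three alike. Origin at the centre of its underside, z up its axis
- blank_vial: amber glass vial with a white screw cap and a pale paper band, standing upright: body 23 mm in diameter up to 58 mm, narrowing to a neck at 64 mm, cap 21 mm in diameter, 75 mm high in all, about 35 g; a look-alike that stays where it is. Origin at the centre of its underside, z up its axis
- waste_vial: amber glass vial with a red screw cap and a pale paper band, standing upright: body 23 mm in diameter up to 58 mm, narrowing to a neck at 64 mm, cap 21 mm in diameter, 75 mm high in all, about 35 g; a look-alike that stays where it is. Origin at the centre of its underside, z up its axis
- beaker: loose empty glass beaker, rim 60 mm in diameter, 70 mm high, a bystander; origin at the centre of its underside
- septa_jar: loose white plastic jar with a black cap, 56 mm in diameter, 55 mm high, a bystander; origin at the centre of its underside

How it is judged:
On the way, in this order (a step that is already met when the one before it is completed fails the run):
1. the tray is seated flat on the dock over both dowels, with no vial in it yet (x of tray in the frame of dock between -0.006 and 0.006 m and y of tray in the frame of dock between -0.006 and 0.006 m and z of tray in the frame of dock between 0.012 and 0.018 m and angle between the x axis of tray and the x axis of dock, either way round below 0.06 rad and angle between tray's own z axis and vertical below 0.04 rad and not (horizontal distance between sample_a and tray below 0.11 m and z of sample_a in the frame of tray below 0.03 m) and not (horizontal distance between sample_b and tray below 0.11 m and z of sample_b in the frame of tray below 0.03 m) and not (horizontal distance between sample_c and tray below 0.11 m and z of sample_c in the frame of tray below 0.03 m)), for 0.2 s.
2. the three blue-capped vials stand in the pockets of the seated tray (x of tray in the frame of dock between -0.006 and 0.006 m and y of tray in the frame of dock between -0.006 and 0.006 m and z of tray in the frame of dock between 0.012 and 0.018 m and angle between the x axis of tray and the x axis of dock, either way round below 0.06 rad and angle between tray's own z axis and vertical below 0.04 rad and x of sample_a in the frame of tray between -0.1 and 0.1 m and y of sample_a in the frame of tray between -0.013 and 0.013 m and z of sample_a in the frame of tray between 0.004 and 0.013 m and angle between each of sample_a, sample_b, sample_c's own z axis and vertical below 0.12 rad and x of sample_b in the frame of tray between -0.1 and 0.1 m and y of sample_b in the frame of tray between -0.013 and 0.013 m and z of sample_b in the frame of tray between 0.004 and 0.013 m and x of sample_c in the frame of tray between -0.1 and 0.1 m and y of sample_c in the frame of tray between -0.013 and 0.013 m and z of sample_c in the frame of tray between 0.004 and 0.013 m), for 0.2 s.
At the end, for the whole second after the job is handed in: Tray on the dock over both dowels (within 6 mm, height within 3 mm, turned under 0.06 rad, either way round); the three blue-capped vials on pocket floors, upright within 0.12 rad, at rest; other vials, beaker and jar within 30 mm of their start (all of step 2 and linear speed of each of sample_a, sample_b, sample_c, tray below 0.02 m/s and distance of each of blank_vial, waste_vial, beaker, septa_jar from where it was at the start of the episode below 0.03 m); the robot touches nothing.
It fails at once if a look-alike vial or a bystander is moved more than 30 mm (distance of any of blank_vial, waste_vial, beaker, septa_jar from where it was at the start of the episode above 0.03 m).
It fails at once if a vial, the beaker or the jar is knocked over (angle between any of sample_a, sample_b, sample_c, blank_vial, waste_vial, beaker, septa_jar's own z axis and vertical above 1 rad).
It also fails if it takes over 102 s, if anything falls off the work surface, if the arm or the gripper's body presses on something with over 40 N, if the wrist force passes 120 N, or if a joint passes its speed limit or range.

## Working session

There is one attempt and no reset: what is moved stays moved. The work goes in short steps, Python scripts to look and compute and a shell command to move; the robot and the scene stay as the last step left them, time stands still between calls to the robot, and variables do not carry over. Pictures are saved under pics/ and viewed, at most 14 in all, crops included, and the job is handed in when it is done.

```bash
mkdir -p pics; cat > h.py <<'E'
import numpy as np, cv2, json
from scipy.spatial.transform import Rotation as R
from bench import arm, capture
def cap(n, fn=None):
    c=capture(n)
    if fn: cv2.imwrite('pics/'+fn, c['pixels'][:,:,::-1])
    return c
def ray(c,u,v,fish=False):
    x=(u-c['cx'])/c['fx']; y=(v-c['cy'])/c['fy']
    if fish:
        r=np.hypot(x,y); s=np.sin(r)/r if r>1e-9 else 1
        d=np.array([x*s,y*s,np.cos(r)])
    else: d=np.array([x,y,1.])
    M=cv2.Rodrigues(np.array(c['rvec'],float))[0]; t=np.array(c['tvec'],float).ravel()
    return -M.T@t, M.T@d
def onplane(c,u,v,z,fish=False):
    o,d=ray(c,u,v,fish); return o+d*(z-o[2])/d[2]
def proj(c,P):
    P=np.atleast_2d(P); M=cv2.Rodrigues(np.array(c['rvec'],float))[0]; q=P@M.T+np.array(c['tvec'],float).ravel()
    return q[:,:2]/q[:,2:]*[c['fx'],c['fy']]+[c['cx'],c['cy']]
E
python3 - <<'E'
from h import *
for n in('scene','side','wrist'):
    c=cap(n,n+'0.png'); o,d=ray(c,c['cx'],c['cy']); print(n,c['fx'],c['cx'],c['cy'],o,d)
o=arm.get_obs();print(o)
E
```

```text
scene 527.6399115377884 276.6988192730003 204.61299963191854 [ 1.12942998 -0.83567731  0.66295474] [-0.47166429  0.71054151 -0.52217196]
side 518.9686681837422 272.0309022330497 213.7950692104761 [0.20307498 0.85541458 0.67897367] [ 0.31466058 -0.76081377 -0.56758359]
wrist 325.19226210127806 281.5465578408314 214.42130588828124 [ 0.35745488 -0.57692524  0.373467  ] [-0.26655542 -0.12491618 -0.95569041]
{'time_s': 0.15, 'joint_positions': array([ 1.09712407,  0.46923413, -0.04860239,  1.53337895,  0.02407355,
        1.14102045, -0.08230052]), 'qd': array([ 1.16010358e-03, -1.63297397e-03,  5.19797628e-04, -3.56084326e-03,
       -4.23546284e-05, -5.90378927e-04,  1.29998052e-03]), 'joint_efforts': array([ 1.25810773e-03, -5.10764515e+01, -4.62640962e-02, -2.37981015e+01,
        1.08929529e-02,  5.41746849e-03,  3.02429612e-06]), 'tcp_pos': array([ 0.29027026, -0.60894231,  0.24453455]), 'tool_rot': array([ 9.75371505e-01,  2.20567216e-01, -1.69374294e-04, -7.08527415e-04]), 'ft_force': array([0.30550271, 0.31554693, 0.38792527]), 'wrist_torque': array([-0.0198355 ,  0.05680823, -0.00255704]), 'grip_force': 0.0, 'opening': 0.0853410427886632}
```

View pics/scene0.png

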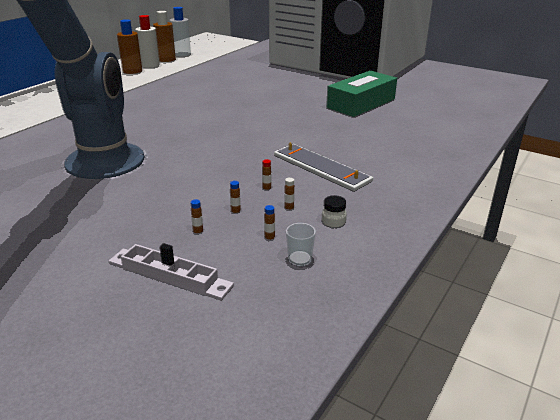

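View pics/side0.png

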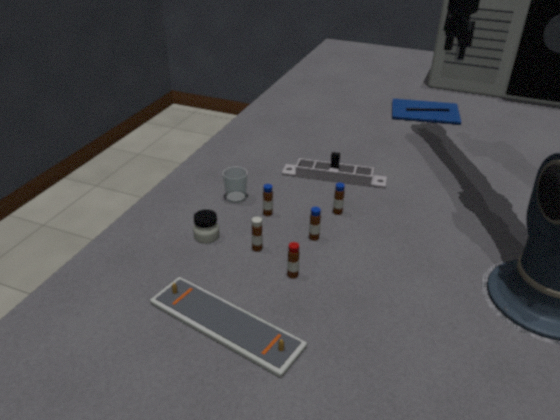

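Scene picture: the tray is at about (170,270), holes near (123,258) and (222,289). The dock is at (322,165) with dowels near (290,147) and (356,175). Blue caps are at (196,204), (235,184) and (269,209); red is at (267,163), white at (290,181). The side view agrees.

```bash
python3 - <<'E'
from h import *
S={}
for n in('scene','side'):
    c=cap(n); S[n]=c; h=cv2.cvtColor(c['pixels'],cv2.COLOR_RGB2HSV)
    print(n)
    roi=np.zeros(h.shape[:2],bool)
    if n=='scene': roi[135:300,105:400]=1
    else: roi[150:370,140:400]=1
    for nm,lo,hi,z in(('blue',(105,150,80),(125,255,255),.0695),('red',(0,190,110),(4,255,255),.0695),('orange',(5,150,150),(14,255,255),.015),('brass',(15,110,60),(28,255,255),.026)):
        m=cv2.inRange(h,lo,hi)*roi
        k,_,st,ce=cv2.connectedComponentsWithStats(m.astype(np.uint8))
        for i in range(1,k):
            if st[i,4]>12: print(nm,st[i],ce[i].round(1),onplane(c,*ce[i],z).round(4)[:2])
def L(n,l,z):
    for p in l: print(n,p,onplane(S[n],*p,z)[:2].round(3))
L('scene',[(123,258),(222,289)],.008)
L('side',[(289,170),(378,181)],.008)
L('scene',[(167,245)],.07);L('side',[(336,154)],.07)
L('scene',[(290,181)],.07);L('side',[(257,219)],.07)
L('scene',[(335,221),(300,262)],.0)
L('side',[(206,236),(236,196)],.0)
for n,b in(('scene',(100,230,260,310)),('scene',(260,130,390,200)),('side',(270,140,400,200)),('side',(140,270,320,370))):
    x0,y0,x1,y1=b
    cv2.imwrite('pics/_%s%d.png'%(n,x0),cv2.resize(S[n]['pixels'][y0:y1,x0:x1,::-1],(400,240) if 1 else 0,interpolation=cv2.INTER_CUBIC))
t=[cv2.imread('pics/_%s.png'%q) for q in('scene100','scene260','side270','side140')]
cv2.imwrite('pics/mont.png',np.vstack([np.hstack(t[:2]),np.hstack(t[2:])]))
E
```

```text
scene
blue [230 181   9   8  50] [234.2 184.2] [ 0.4621 -0.0072]
blue [191 199   9   9  56] [195.1 203. ] [ 0.4423 -0.1202]
blue [265 205   9  10  61] [269.1 208.9] [ 0.5896 -0.0515]
red [263 160   8   3  20] [266.3 161. ] [0.4568 0.1308]
orange [289 148  12   6  16] [294.9 150.8] [0.4262 0.3167]
orange [344 172  11   7  19] [348.9 175.2] [0.6192 0.271 ]
brass [289 142   3   8  21] [290. 146.] [0.4098 0.3161]
brass [354 170   4   9  25] [356. 174.] [0.6398 0.2679]
brass [232 190   6   7  18] [235.1 192.5] [0.44   0.0222]
brass [192 210   6   5  13] [194.5 212.2] [ 0.4176 -0.0991]
brass [266 215   8   7  21] [269.8 217.9] [ 0.5724 -0.0244]
side
blue [336 183   8   5  34] [339.9 185. ] [ 0.4446 -0.1273]
blue [264 184   8   5  30] [267.4 186.5] [ 0.5921 -0.0569]
blue [312 207   8   6  38] [315.4 209.6] [ 0.4635 -0.0116]
red [290 243   8   5  31] [293.6 245.4] [0.4624 0.1199]
orange [264 336  15  17  23] [270.4 344.4] [0.4269 0.3169]
brass [173 284   4   9  26] [174.2 288.3] [0.6369 0.2727]
brass [279 340   5  11  40] [280.6 344.9] [0.4075 0.3204]
scene (123, 258) [ 0.392 -0.292]
scene (222, 289) [ 0.62  -0.255]
side (289, 170) [ 0.612 -0.246]
side (378, 181) [ 0.386 -0.283]
scene (167, 245) [ 0.501 -0.268]
side (336, 154) [ 0.496 -0.265]
scene (290, 181) [0.561 0.076]
side (257, 219) [0.562 0.068]
scene (335, 221) [0.682 0.08 ]
scene (300, 262) [ 0.694 -0.094]
side (206, 236) [0.678 0.08 ]
side (236, 196) [ 0.689 -0.09 ]
```

View pics/mont.png

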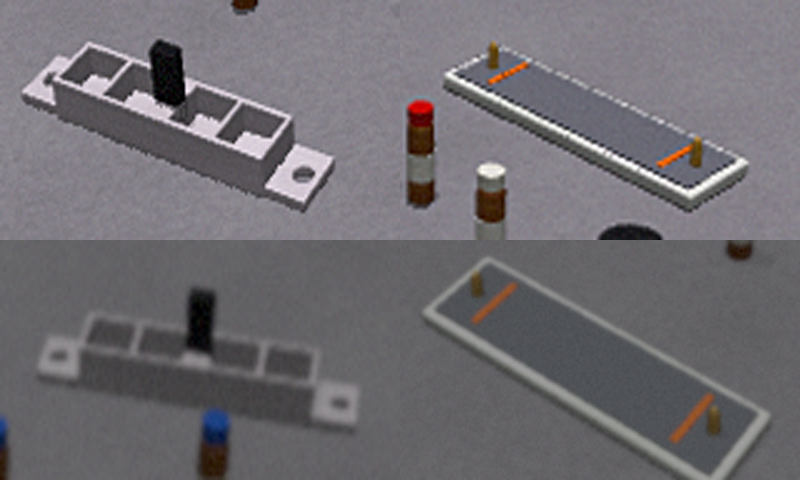

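```bash
cat > plan.py <<'E'
import sys
from h import *
# plan.py x y z yaw : shift/turn from the present pose in row units; pose with tool down, tool x at yaw
x,y,z,yaw=map(float,sys.argv[1:5])
o=arm.get_obs(); q=R.from_quat(o['tool_rot']); p=o['tcp_pos']
T=R.from_euler('z',yaw)*R.from_quat([1,0,0,0])
l=q.inv().apply(np.array([x,y,z])-p)/.8; a=(q.inv()*T).as_rotvec()/np.pi
X=q.apply([1,0,0])
print('lin',l.round(4),'ang',a.round(4),'rows',round(max(np.linalg.norm(l)*16,np.linalg.norm(a)*180/8.59),1),'| tcp',p.round(4),'yaw',round(np.arctan2(X[1],X[0]),4),'t',round(o['time_s'],2))
E
python3 plan.py 0.5 -0.267 0.2 0.162
```

```text
lin [ 0.4205 -0.2732  0.0563] ang [-0.0003  0.      0.09  ] rows 8.1 | tcp [ 0.2904 -0.6091  0.2448] yaw 0.4448 t 0.25
```

```bash
python3 -m creep '{"linear":[[0.2,-0.13,0.02],[0.2,-0.13,0.02],[0.2,-0.13,0.02],[0.2,-0.13,0.02],[0.2,-0.13,0.02]],"angular":[[0,0,0.09],[0,0,0.09],[0,0,0.09],[0,0,0.09],[0,0,0.09]],"grip":[1,1,1,1,1]}' 40; python3 plan.py 0.5 -0.267 0.2 0.162
```

```text
time_s: 0.75
tcp_pos: [0.395, -0.4396, 0.229]
tool_rot: [0.996, 0.087, 0.001, -0.002]
ft_force: [0.2, -0.7, -0.6]
opening: 0.0856
grip_force: 0.0
lin [ 0.1664 -0.1897  0.0373] ang [-0.0012 -0.0008  0.0037] rows 4.1 | tcp [ 0.395  -0.4396  0.229 ] yaw 0.1735 t 0.75
```

```bash
python3 -m creep '{"linear":[[0.166,-0.19,0.037],[0.166,-0.19,0.037],[0.166,-0.19,0.037],[0.166,-0.19,0.037],[0.166,-0.19,0.037]],"angular":[[0,0,0],[0,0,0],[0,0,0],[0,0,0],[0,0,0]],"grip":[1,1,1,1,1]}' 40;python3 -m creep '{"linear":[[0,0,0],[0,0,0],[0,0,0]],"angular":[[0,0,0],[0,0,0],[0,0,0]],"grip":[1,1,1]}'; python3 plan.py 0.5 -0.267 0.2 0.162; python3 -c "
from h import *
cap('wrist','w1.png')"
```

```text
time_s: 1.25
tcp_pos: [0.5003, -0.2676, 0.199]
tool_rot: [0.996, 0.087, 0.001, -0.002]
ft_force: [-0.6, -0.1, -0.1]
opening: 0.0855
grip_force: 0.0
time_s: 1.55
tcp_pos: [0.4957, -0.2774, 0.1999]
tool_rot: [0.997, 0.079, -0.0, 0.001]
ft_force: [-0.7, -0.1, -0.5]
opening: 0.0849
grip_force: 0.0
lin [ 0.0074 -0.012  -0.0001] ang [ 0.0003  0.0001 -0.0012] rows 0.2 | tcp [ 0.4957 -0.2774  0.1999] yaw 0.1584 t 1.55
```

View pics/w1.png

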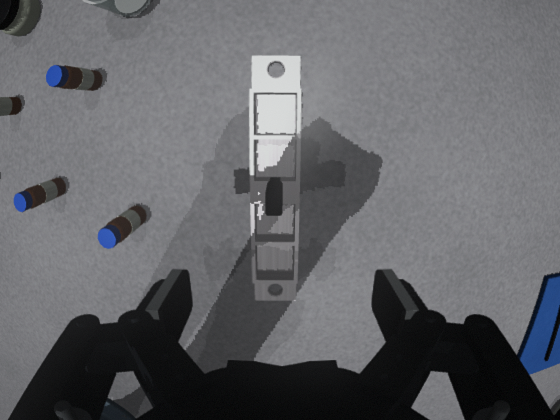

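The wrist view shows the tray below: holes at about (276,69) and (275,290), fin top near (274,182–214). I'll cast those and refine.

```bash
python3 - <<'E'
from h import *
c=cap('wrist')
a=onplane(c,276,69,.008,1);b=onplane(c,275,290,.008,1);m=(a+b)/2
print(a,b,m,np.linalg.norm(a-b),np.arctan2(*(a-b)[1::-1]))
print(onplane(c,275,197,.070,1), onplane(c,250,178,.03,1),onplane(c,300,178,.03,1))
E
python3 plan.py 0.501 -0.2685 0.12 0.163;python3 plan.py 0.501 -0.2685 0.055 0.163
```

```text
[ 0.6157839  -0.25285747  0.008     ] [ 0.38177526 -0.28804718  0.008     ] [ 0.49877958 -0.27045232  0.008     ] 0.2366397227960283 0.14925942540217083
[ 0.50436268 -0.27053623  0.07      ] [ 0.50887445 -0.24537548  0.03      ] [ 0.51616049 -0.2916037   0.03      ]
lin [ 0.008  -0.0095  0.0999] ang [ 0.0002  0.     -0.0013] rows 1.6 | tcp [ 0.4959 -0.277   0.1999] yaw 0.1589 t 1.65
lin [ 0.008  -0.0096  0.1811] ang [ 0.0002  0.     -0.0013] rows 2.9 | tcp [ 0.4959 -0.277   0.1999] yaw 0.1589 t 1.65
```

```bash
python3 -m creep '{"linear":[[0.006,-0.008,0.06],[0.006,-0.008,0.1],[0.006,-0.008,0.14],[0.006,-0.008,0.16],[0.006,-0.008,0.181]],"angular":[[0,0,0.002],[0,0,0.002],[0,0,0.002],[0,0,0.002],[0,0,0.002]],"grip":[1,1,1,1,1]}' 60;python3 -m creep '{"linear":[[0,0,0],[0,0,0],[0,0,0]],"angular":[[0,0,0],[0,0,0],[0,0,0]],"grip":[1,0.5,0.4]}' 60; python3 plan.py 0.4995 -0.27 0.055 0.152; python3 -c "
from h import *
cap('wrist','w2.png')"
```

```text
time_s: 2.15
tcp_pos: [0.4997, -0.269, 0.0538]
tool_rot: [0.997, 0.077, -0.0, -0.0]
ft_force: [-0.3, -1.1, -0.2]
opening: 0.0853
grip_force: 0.0
time_s: 2.45
tcp_pos: [0.501, -0.2688, 0.056]
tool_rot: [0.997, 0.077, 0.001, 0.001]
ft_force: [0.3, -0.5, 0.5]
opening: 0.0591
grip_force: 0.0
lin [-0.0021  0.0012  0.0013] ang [ 0.0004 -0.0005  0.001 ] rows 0.0 | tcp [ 0.501  -0.2688  0.056 ] yaw 0.1551 t 2.45
```

View pics/w2.png

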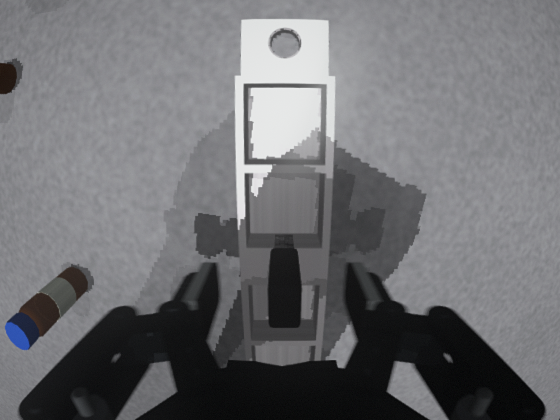

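The fin (about x 268–300, y 245–327) is centred between the fingertips. Closing and lifting.

```bash
for i in 1 2; do python3 -m creep '{"linear":[[0,0,0],[0,0,0],[0,0,0],[0,0,0],[0,0,0]],"angular":[[0,0,0],[0,0,0],[0,0,0],[0,0,0],[0,0,0]],"grip":[0,0,0,0,0]}' 80; done; python3 -m creep '{"linear":[[0,0,-0.03],[0,0,-0.07],[0,0,-0.11],[0,0,-0.15],[0,0,-0.19]],"angular":[[0,0,0],[0,0,0],[0,0,0],[0,0,0],[0,0,0]],"grip":[0,0,0,0,0]}';python3 -m creep '{"linear":[[0,0,0],[0,0,0]],"angular":[[0,0,0],[0,0,0]],"grip":[0,0]}'; python3 plan.py 0.5235 0.294 0.2 -0.206
```

```text
time_s: 3.0
tcp_pos: [0.5007, -0.2685, 0.0554]
tool_rot: [0.997, 0.078, 0.0, 0.0]
ft_force: [-1.3, -0.7, 3.3]
opening: 0.0126
grip_force: 80.0
time_s: 3.5
tcp_pos: [0.5007, -0.2685, 0.0554]
tool_rot: [0.997, 0.078, 0.0, 0.0]
ft_force: [-0.5, -1.4, 5.3]
opening: 0.0129
grip_force: 80.3
time_s: 4.0
tcp_pos: [0.4993, -0.267, 0.2066]
tool_rot: [0.997, 0.078, -0.001, -0.001]
ft_force: [1.4, -0.9, -3.1]
opening: 0.0128
grip_force: 78.9
time_s: 4.2
tcp_pos: [0.4997, -0.2674, 0.2059]
tool_rot: [0.997, 0.078, -0.001, -0.001]
ft_force: [0.2, -1.2, -4.2]
opening: 0.0129
grip_force: 79.0
lin [ 0.1386 -0.6885  0.008 ] ang [-0.0003  0.0005  0.1153] rows 11.2 | tcp [ 0.4997 -0.2674  0.2059] yaw 0.1562 t 4.2
```

```bash
python3 -m creep '{"linear":[[0.009,-0.046,0],[0.018,-0.092,0],[0.028,-0.138,0],[0.037,-0.184,0],[0.046,-0.23,0]],"angular":[[0,0,0.008],[0,0,0.015],[0,0,0.023],[0,0,0.031],[0,0,0.038]],"grip":[0,0,0,0,0]}'; python3 plan.py 0.5235 0.294 0.2 -0.206
```

```text
time_s: 4.7
tcp_pos: [0.5062, -0.0788, 0.2041]
tool_rot: [1.0, 0.018, -0.003, -0.0]
ft_force: [0.2, 0.0, -2.4]
opening: 0.0128
grip_force: 79.1
lin [ 0.0382 -0.4649  0.0054] ang [-0.0001  0.0018  0.0769] rows 7.5 | tcp [ 0.5062 -0.0788  0.2041] yaw 0.0356 t 4.7
```

```bash
python3 -m creep '{"linear":[[0.004,-0.046,0],[0.008,-0.092,0],[0.012,-0.138,0],[0.016,-0.184,0],[0.02,-0.23,0]],"angular":[[0,0,0.008],[0,0,0.015],[0,0,0.023],[0,0,0.031],[0,0,0.038]],"grip":[0,0,0,0,0]}'; python3 plan.py 0.5235 0.294 0.2 -0.206
```

```text
time_s: 5.2
tcp_pos: [0.5155, 0.105, 0.204]
tool_rot: [0.999, -0.042, -0.003, 0.001]
ft_force: [0.2, -0.7, -3.5]
opening: 0.0126
grip_force: 79.0
lin [-0.0097 -0.2363  0.0047] ang [0.0006 0.0017 0.039 ] rows 3.8 | tcp [0.5155 0.105  0.204 ] yaw -0.0836 t 5.2
```

```bash
python3 -m creep '{"linear":[[-0.002,-0.046,0],[-0.004,-0.092,0],[-0.006,-0.138,0],[-0.008,-0.184,0],[-0.01,-0.23,0]],"angular":[[0,0,0.008],[0,0,0.015],[0,0,0.023],[0,0,0.031],[0,0,0.038]],"grip":[0,0,0,0,0]}'; python3 -m creep '{"linear":[[0,0,0],[0,0,0],[0,0,0]],"angular":[[0,0,0],[0,0,0],[0,0,0]],"grip":[0,0,0]}';python3 plan.py 0.5235 0.294 0.2 -0.206;  python3 -c "
from h import *
cap('wrist','w3.png')
a=cap('scene')['pixels'][60:270,200:480,::-1];b=cap('side')['pixels'][210:420,120:400,::-1]
cv2.imwrite('pics/m3.png',cv2.resize(np.hstack([a,b]),(800,300)))"
```

```text
time_s: 5.7
tcp_pos: [0.5231, 0.2885, 0.2036]
tool_rot: [0.995, -0.101, -0.002, 0.002]
ft_force: [1.1, 0.1, -3.1]
opening: 0.0128
grip_force: 79.0
time_s: 6.0
tcp_pos: [0.5241, 0.2861, 0.2047]
tool_rot: [0.995, -0.102, -0.001, 0.002]
ft_force: [0.4, -0.2, -3.3]
opening: 0.0125
grip_force: 79.2
lin [-0.0027 -0.0096  0.0059] ang [0.0011 0.0008 0.0008] rows 0.2 | tcp [0.5241 0.2861 0.2047] yaw -0.2034 t 6.0
```

View pics/w3.png

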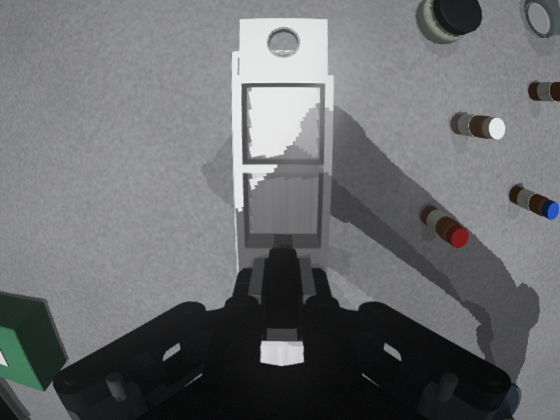

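```bash
python3 - <<'E'
from h import *
c=cap('wrist'); o=arm.get_obs(); p=o['tcp_pos']; 
a=onplane(c,284,42,p[2]-.0554+.008,1); d=(a-p)[:2]; X=R.from_quat(o['tool_rot']).apply([1,0,0])
y=np.arctan2(X[1],X[0])
print(p,a,np.hypot(*d),np.arctan2(d[1],d[0]),y, 'tool-frame hole', d@[np.cos(y),np.sin(y)], d@[-np.sin(y),np.cos(y)])
for nm,uv in(('L',(240,150)),('R',(325,150))): print(nm,onplane(c,*uv,p[2]-.0554+.03,1))
E
echo
```

```text
[0.52498458 0.286535   0.20656191] [0.63807249 0.26106526 0.15916191] 0.1159205887611888 -0.22152453324780652 -0.20427955298154707 tool-frame hole 0.11590335241440784 -0.001998949184504322
L [0.58666506 0.29330566 0.18116191]
R [0.57843999 0.25369687 0.18116191]
```

View pics/m3.png

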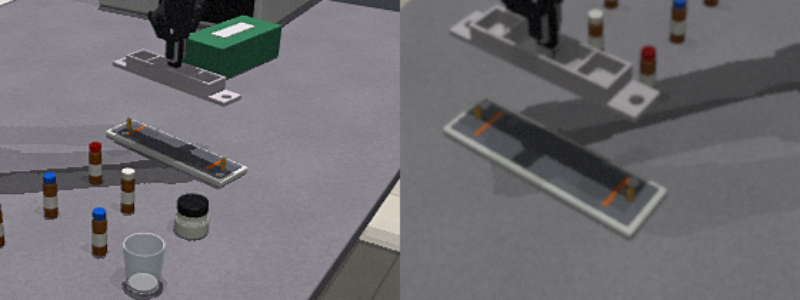

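```bash
python3 plan.py 0.5252 0.2937 0.104 -0.206
```

```text
lin [-0.0015 -0.0089  0.1282] ang [0.0003 0.0001 0.0005] rows 2.1 | tcp [0.525  0.2865 0.2066] yaw -0.2043 t 6.2
```

```bash
python3 -m creep '{"linear":[[-0.0015,-0.009,0.03],[-0.0015,-0.009,0.06],[-0.0015,-0.009,0.09],[-0.0015,-0.009,0.11],[-0.0015,-0.009,0.128]],"angular":[[0,0,0],[0,0,0],[0,0,0],[0,0,0],[0,0,0]],"grip":[0,0,0,0,0]}'; python3 -m creep '{"linear":[[0,0,0],[0,0,0],[0,0,0]],"angular":[[0,0,0],[0,0,0],[0,0,0]],"grip":[0,0,0]}';python3 plan.py 0.5252 0.2937 0.07 -0.206;  python3 -c "
from h import *
S=cap('scene');T=cap('side');W=cap('wrist')
f=lambda c,x,y,w,h:cv2.resize(c['pixels'][y:y+h,x:x+w,::-1],(400,300),interpolation=cv2.INTER_CUBIC)
cv2.imwrite('pics/m4.png',np.vstack([np.hstack([f(S,260,110,120,90),f(T,150,260,160,120)]),np.hstack([f(W,200,0,160,120),f(W,0,0,560,420)])]))"
```

```text
time_s: 6.7
tcp_pos: [0.5252, 0.2944, 0.1036]
tool_rot: [0.995, -0.102, -0.0, 0.0]
ft_force: [1.0, -0.1, -2.4]
opening: 0.0123
grip_force: 79.3
time_s: 7.0
tcp_pos: [0.5259, 0.2956, 0.1057]
tool_rot: [0.995, -0.101, 0.001, -0.001]
ft_force: [-0.5, 1.7, -2.7]
opening: 0.0126
grip_force: 79.1
lin [-0.0004  0.0026  0.0446] ang [-0.0005 -0.0006  0.0011] rows 0.7 | tcp [0.5259 0.2956 0.1057] yaw -0.2026 t 7.0
```

View pics/m4.png

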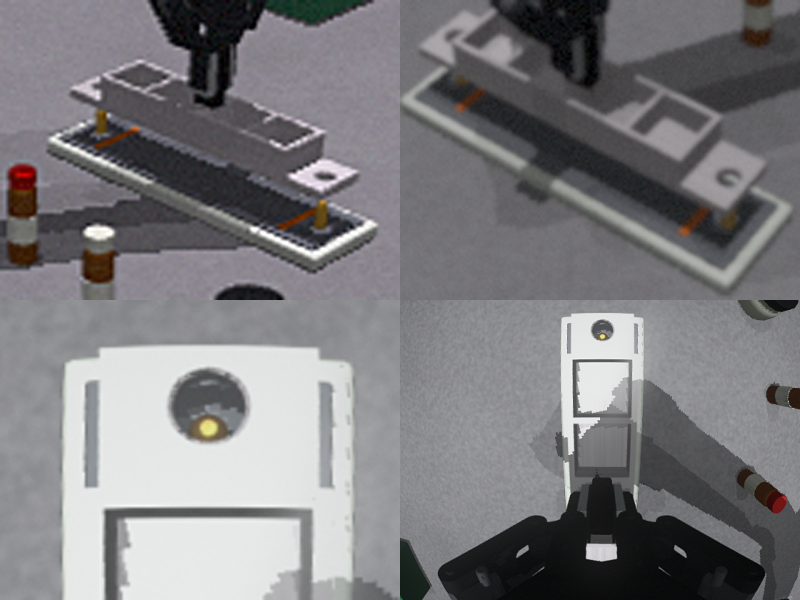

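The wrist inset shows the dowel tip at about (283,51), seen through the hole centred at about (283,42). Cast both.

```bash
python3 - <<'E'
from h import *
c=cap('wrist'); o=arm.get_obs(); p=o['tcp_pos']
h=c['pixels'][20:70,250:320].copy(); hsv=cv2.cvtColor(h,cv2.COLOR_RGB2HSV)
m=cv2.inRange(hsv,(18,90,150),(35,255,255)); k=np.argwhere(m>0).mean(0)[::-1]+[250,20]
g=cv2.cvtColor(h,cv2.COLOR_RGB2GRAY); b=(g<170).astype(np.uint8); n,l,st,ce=cv2.connectedComponentsWithStats(b)
print('dowel',k,(m>0).sum())
for s in st[1:]:
  if s[4]>60: print(s,s[0]+s[2]/2+250-.5,s[1]+s[3]/2+20-.5)
i=[s for s in st[1:] if s[4]>300][0] if any(s[4]>300 for s in st[1:]) else st[1]
a=onplane(c,i[0]+i[2]/2+249.5,i[1]+i[3]/2+19.5,p[2]-.0554+.008,1); d=onplane(c,*k,.037,1)
y=-.2045; e=(d-a)[:2]
print(p,a,d,'need tool-x shift',e@[np.cos(y),np.sin(y)],'left',e@[-np.sin(y),np.cos(y)])
E
```

```text
dowel [282.88095238  50.4047619 ] 42
[ 17   7  32  30 702] 282.5 41.5
[0.52545369 0.29543585 0.1053318 ] [0.63953383 0.27136529 0.0579318 ] [0.63880776 0.27124254 0.037     ] need tool-x shift -0.000686011183303125 left -0.00026764277320138856
```

```bash
python3 -m creep '{"linear":[[-0.001,0,0.01],[-0.001,0,0.02],[-0.001,0,0.03],[-0.001,0,0.037],[-0.001,0,0.042]],"angular":[[0,0,0.001],[0,0,0.001],[0,0,0.001],[0,0,0.001],[0,0,0.001]],"grip":[0,0,0,0,0]}'; python3 -m creep '{"linear":[[0,0,0],[0,0,0],[0,0,0]],"angular":[[0,0,0],[0,0,0],[0,0,0]],"grip":[0,0,0]}'
```

```text
time_s: 7.7
tcp_pos: [0.5238, 0.2949, 0.0703]
tool_rot: [0.995, -0.103, -0.001, 0.001]
ft_force: [-10.0, -4.5, 26.7]
opening: 0.0129
grip_force: 83.7
time_s: 8.0
tcp_pos: [0.5243, 0.2953, 0.0708]
tool_rot: [0.995, -0.103, 0.0, 0.0]
ft_force: [0.4, -0.1, -3.4]
opening: 0.0127
grip_force: 79.3
```

```bash
python3 -m creep '{"linear":[[0,0,0.001],[0,0,0.001],[0,0,0.001],[0,0,0.001]],"angular":[[0,0,0],[0,0,0],[0,0,0],[0,0,0]],"grip":[0,0,0.3,0.35]}'; python3 -m creep '{"linear":[[0,0,0],[0,0,0],[0,0,-0.06],[0,0,-0.12],[0,0,-0.17]],"angular":[[0,0,0],[0,0,0],[0,0,0],[0,0,0],[0,0,0]],"grip":[0.6,0.8,1,1,1]}';python3 -m creep '{"linear":[[0,0,0],[0,0,0]],"angular":[[0,0,0],[0,0,0]],"grip":[1,1]}'; python3 -c "
from h import *
S=cap('scene');T=cap('side');W=cap('wrist','w5.png')
f=lambda c,x,y,w,h:cv2.resize(c['pixels'][y:y+h,x:x+w,::-1],(400,300),interpolation=cv2.INTER_CUBIC)
cv2.imwrite('pics/m5.png',np.vstack([np.hstack([f(S,260,110,120,90),f(T,150,260,160,120)]),np.hstack([f(W,200,0,160,120),f(W,0,0,560,420)])]))"
```

```text
time_s: 8.4
tcp_pos: [0.5247, 0.2956, 0.0705]
tool_rot: [0.995, -0.103, 0.0, -0.0]
ft_force: [0.5, -0.2, 0.1]
opening: 0.0299
grip_force: 0.0
time_s: 8.9
tcp_pos: [0.5246, 0.2957, 0.2085]
tool_rot: [0.995, -0.102, 0.001, -0.001]
ft_force: [0.7, 1.0, -0.4]
opening: 0.0852
grip_force: 0.0
time_s: 9.1
tcp_pos: [0.5246, 0.2955, 0.2072]
tool_rot: [0.995, -0.103, 0.001, -0.001]
ft_force: [-0.3, -0.6, -0.6]
opening: 0.0854
grip_force: 0.0
```

View pics/m5.png

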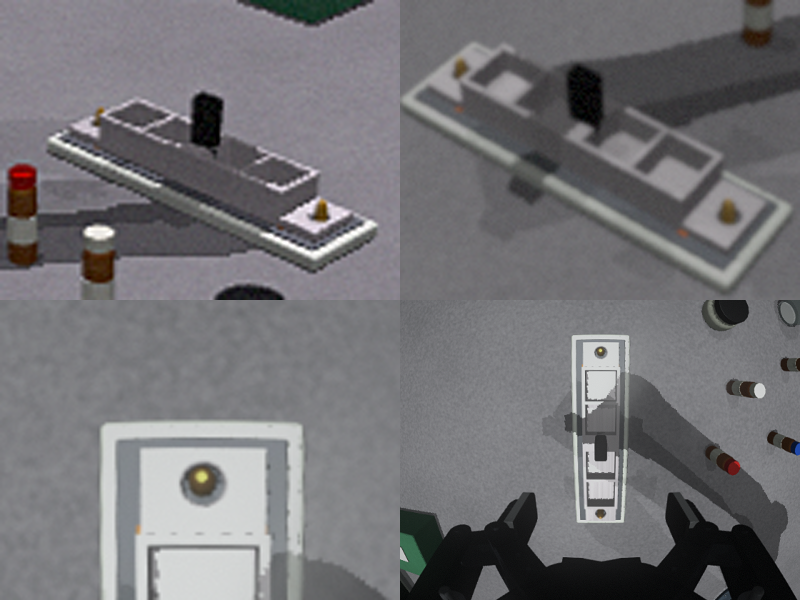

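Tray seated: both dowels come up through the holes and the tray is flat (wrist inset, dowels concentric). Now the vials, starting with C at (0.591, -0.054).

```bash
python3 plan.py 0.591 -0.054 0.2 -0.205
```

```text
lin [0.1716 0.4095 0.0061] ang [ 0.0007  0.0007 -0.0001] rows 7.1 | tcp [0.5234 0.2947 0.2044] yaw -0.2054 t 9.25
```

```bash
python3 -m creep '{"linear":[[0.021,0.051,0],[0.043,0.102,0],[0.064,0.153,0],[0.086,0.204,0],[0.107,0.255,0]],"angular":[[0,0,0],[0,0,0],[0,0,0],[0,0,0],[0,0,0]],"grip":[1,1,1,1,1]}'; python3 -m creep '{"linear":[[0.022,0.052,0.002],[0.044,0.104,0.004],[0.064,0.154,0.006],[0.064,0.154,0.006],[0.064,0.154,0.006]],"angular":[[0,0,0],[0,0,0],[0,0,0],[0,0,0],[0,0,0]],"grip":[0.6,0.6,0.6,0.6,0.6]}'; cat > blue.py <<'E'
from h import *
c=cap('wrist'); h=cv2.cvtColor(c['pixels'],cv2.COLOR_RGB2HSV)
m=cv2.inRange(h,(105,150,60),(125,255,255)); k,_,st,ce=cv2.connectedComponentsWithStats(m)
for i in range(1,k):
    if st[i,4]>60: print(st[i],onplane(c,*ce[i],.072,1)[:2].round(4))
E
python3 blue.py; python3 plan.py 0.591 -0.054 0.045 -0.205
```

```text
time_s: 9.75
tcp_pos: [0.5658, 0.0762, 0.2045]
tool_rot: [0.995, -0.102, -0.001, 0.0]
ft_force: [1.1, -0.2, -0.3]
opening: 0.0854
grip_force: 0.0
time_s: 10.25
tcp_pos: [0.5906, -0.0542, 0.1996]
tool_rot: [0.995, -0.104, -0.002, 0.0]
ft_force: [-0.7, 1.1, -0.5]
opening: 0.0511
grip_force: 0.0
[251 334  20  15 244] [ 0.4605 -0.0054]
lin [0.0013 0.0021 0.1936] ang [-0.0001  0.0009 -0.0001] rows 3.1 | tcp [ 0.5907 -0.0523  0.1999] yaw -0.2054 t 10.3
```

```bash
python3 -c "
from h import *
cap('wrist','w6.png')"
```

```text
(no output)
```

View pics/w6.png

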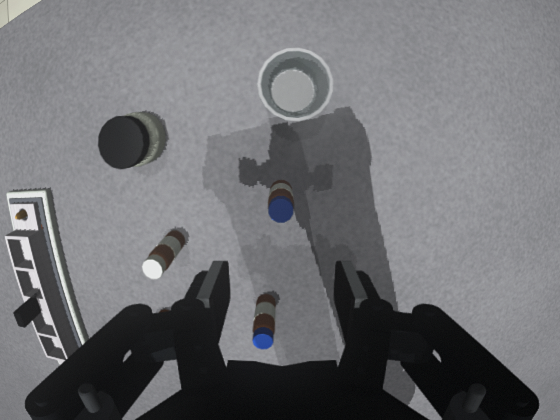

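C's cap, in shadow, is at (281,209); the beaker at (295,85) is well clear.

```bash
sed -i 's/(105,150,60)/(105,120,25)/' blue.py; python3 blue.py; python3 -c "
from h import *
c=cap('wrist');print(onplane(c,281,209,.075,1))"; python3 plan.py 0.591 -0.054 0.045 -0.205
```

```text
[270 199  24  23 443] [ 0.5898 -0.0515]
[254 328  20  21 342] [ 0.4634 -0.0067]
[ 0.59151486 -0.05067256  0.075     ]
lin [0.0008 0.004  0.1948] ang [-0.0002  0.0003  0.0008] rows 3.1 | tcp [ 0.5911 -0.0508  0.2009] yaw -0.2024 t 10.45
```

```bash
python3 -m creep '{"linear":[[0,0.001,0.045],[0,0.001,0.09],[0,0.001,0.135],[0,0.001,0.17],[0,0.001,0.193]],"angular":[[0,0,0],[0,0,0],[0,0,0],[0,0,0],[0,0,0]],"grip":[0.6,0.6,0.6,0.6,0.6]}' 30; python3 -m creep '{"linear":[[0,0,0],[0,0,0],[0,0,0],[0,0,0],[0,0,0]],"angular":[[0,0,0],[0,0,0],[0,0,0],[0,0,0],[0,0,0]],"grip":[0.6,0,0,0,0]}' 30;python3 -m creep '{"linear":[[0,0,0],[0,0,-0.03],[0,0,-0.08],[0,0,-0.13],[0,0,-0.18]],"angular":[[0,0,0],[0,0,0],[0,0,0],[0,0,0],[0,0,0]],"grip":[0,0,0,0,0]}' 30;python3 -m creep '{"linear":[[0,0,0],[0,0,0]],"angular":[[0,0,0],[0,0,0]],"grip":[0,0]}'; python3 plan.py .5955 .2805 .2 -.205
```

```text
time_s: 10.95
tcp_pos: [0.59, -0.0519, 0.0446]
tool_rot: [0.995, -0.101, -0.002, -0.0]
ft_force: [0.4, 0.2, 0.3]
opening: 0.0513
grip_force: 0.0
time_s: 11.45
tcp_pos: [0.5923, -0.0534, 0.0484]
tool_rot: [0.995, -0.103, 0.001, -0.0]
ft_force: [0.5, 0.6, 3.7]
opening: 0.0216
grip_force: 30.6
time_s: 11.95
tcp_pos: [0.5907, -0.0539, 0.1923]
tool_rot: [0.995, -0.103, -0.0, 0.0]
ft_force: [0.9, -1.1, -0.1]
opening: 0.0218
grip_force: 30.2
time_s: 12.15
tcp_pos: [0.5914, -0.0539, 0.1919]
tool_rot: [0.995, -0.103, 0.001, 0.0]
ft_force: [-0.2, 0.8, -0.5]
opening: 0.022
grip_force: 30.2
lin [-0.0804 -0.4102 -0.0103] ang [ 0.     -0.0006 -0.0002] rows 6.7 | tcp [ 0.5914 -0.0539  0.1919] yaw -0.2058 t 12.15
```

```bash
python3 -m creep '{"linear":[[-0.01,-0.05,-0.002],[-0.02,-0.1,-0.004],[-0.03,-0.15,-0.006],[-0.04,-0.2,-0.008],[-0.05,-0.25,-0.01]],"angular":[[0,0,0],[0,0,0],[0,0,0],[0,0,0],[0,0,0]],"grip":[0,0,0,0,0]}'; python3 -m creep '{"linear":[[-0.01,-0.05,0],[-0.02,-0.1,0],[-0.03,-0.16,0],[-0.03,-0.16,0],[-0.03,-0.16,0]],"angular":[[0,0,0],[0,0,0],[0,0,0],[0,0,0],[0,0,0]],"grip":[0,0,0,0,0]}'; python3 plan.py .5955 .2805 .069 -.205;python3 -c "
from h import *
W=cap('wrist','w7.png')"
```

```text
time_s: 12.65
tcp_pos: [0.5916, 0.1513, 0.1968]
tool_rot: [0.995, -0.103, -0.002, 0.001]
ft_force: [0.4, -1.0, -0.4]
opening: 0.022
grip_force: 30.2
time_s: 13.15
tcp_pos: [0.5939, 0.2818, 0.1965]
tool_rot: [0.995, -0.101, -0.002, 0.001]
ft_force: [-0.2, -0.9, 0.2]
opening: 0.0219
grip_force: 30.2
lin [0.0028 0.0008 0.1593] ang [0.0008 0.0011 0.001 ] rows 2.5 | tcp [0.5939 0.2818 0.1965] yaw -0.202 t 13.15
```

View pics/w7.png

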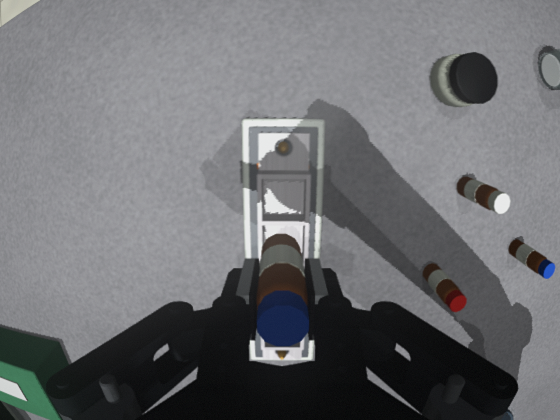

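Front dowel (283,147); the target pocket's rim spans about (262–306, 176–221); the vial hangs upright in the grip.

```bash
python3 -c "
from h import *
c=cap('wrist')
for u,v,z in((283,147,.035),(262,176,.045),(306,176,.045),(262,221,.045),(306,221,.045),(282,355,.037)): print(onplane(c,u,v,z,1)[:2].round(4))
"; python3 plan.py .5955 .2805 .069 -.205
```

```text
[0.6407 0.268 ]
[0.6205 0.2911]
[0.6126 0.2533]
[0.5799 0.3002]
[0.5717 0.2609]
[0.4129 0.3163]
lin [ 1.000e-04 -2.900e-03  1.603e-01] ang [ 0.001   0.0005 -0.0006] rows 2.6 | tcp [0.5953 0.2786 0.1972] yaw -0.207 t 13.25
```

```bash
python3 -m creep '{"linear":[[0,0,0.04],[0,0,0.08],[0,0,0.11],[0,0,0.14],[0,0,0.157]],"angular":[[0,0,0],[0,0,0],[0,0,0],[0,0,0],[0,0,0]],"grip":[0,0,0,0,0]}'; python3 -m creep '{"linear":[[0,0,0],[0,0,0]],"angular":[[0,0,0],[0,0,0]],"grip":[0,0]}'; python3 plan.py .5955 .279 .069 -.205
```

```text
time_s: 13.75
tcp_pos: [0.5949, 0.2775, 0.0708]
tool_rot: [0.995, -0.104, -0.001, 0.002]
ft_force: [-6.5, 2.3, 39.8]
opening: 0.0221
grip_force: 36.1
time_s: 13.95
tcp_pos: [0.596, 0.2794, 0.0734]
tool_rot: [0.995, -0.103, 0.0, 0.0]
ft_force: [-0.1, -0.5, -0.2]
opening: 0.0219
grip_force: 30.5
lin [-0.0005  0.0006  0.0055] ang [ 0.0001 -0.0001 -0.0007] rows 0.1 | tcp [0.596  0.2794 0.0734] yaw -0.2071 t 13.95
```

```bash
python3 -m creep '{"linear":[[0,0,0.002],[0,0,0.002],[0,0,0.002],[0,0,0.002],[0,0,0.002]],"angular":[[0,0,0],[0,0,0],[0,0,0],[0,0,0],[0,0,0]],"grip":[0,0,0.4,0.55,0.6]}'; python3 -m creep '{"linear":[[0,0,0],[0,0,-0.03],[0,0,-0.07],[0,0,-0.12],[0,0,-0.16]],"angular":[[0,0,0],[0,0,0],[0,0,0],[0,0,0],[0,0,0]],"grip":[0.6,0.6,0.6,0.6,0.6]}';  python3 -c "
from h import *
S=cap('scene');T=cap('side');W=cap('wrist')
f=lambda c,x,y,w,h:cv2.resize(c['pixels'][y:y+h,x:x+w,::-1],(400,300),interpolation=cv2.INTER_CUBIC)
cv2.imwrite('pics/m8.png',np.vstack([np.hstack([f(S,260,110,120,90),f(T,150,260,160,120)]),np.hstack([f(W,160,100,240,180),f(W,0,0,560,420)])]))"; python3 plan.py 0.463 -0.0095 0.2 -0.205
```

```text
time_s: 14.45
tcp_pos: [0.5956, 0.2806, 0.0719]
tool_rot: [0.995, -0.103, 0.0, -0.0]
ft_force: [-0.4, -0.6, -1.2]
opening: 0.0509
grip_force: 0.0
time_s: 14.95
tcp_pos: [0.5958, 0.2808, 0.2019]
tool_rot: [0.995, -0.103, 0.001, -0.0]
ft_force: [0.8, 0.0, 0.9]
opening: 0.0515
grip_force: 0.0
lin [-0.0895  0.3901  0.0016] ang [-0.0011 -0.0015 -0.0002] rows 6.4 | tcp [0.5968 0.2814 0.2027] yaw -0.2055 t 15.1
```

View pics/m8.png

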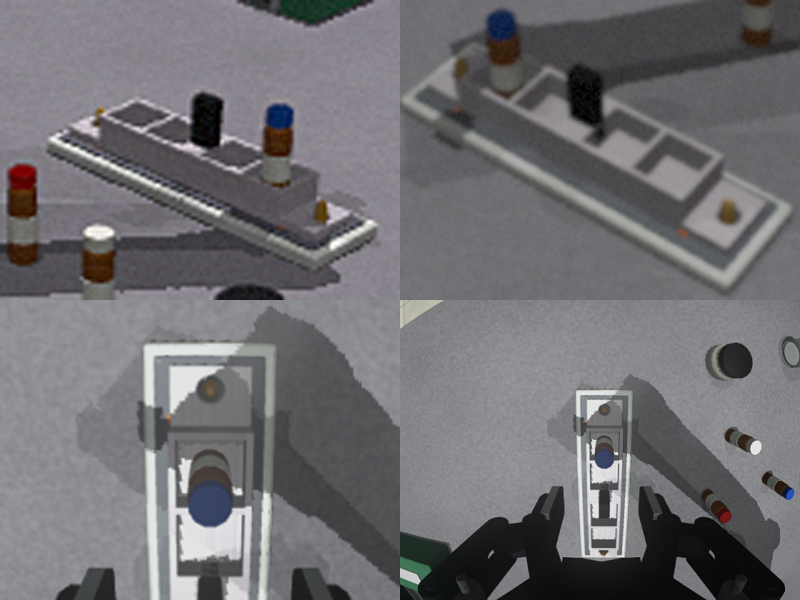

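The first vial stands upright, centred in the front pocket. Next is B.

```bash
python3 -m creep '{"linear":[[-0.011,0.05,0],[-0.022,0.1,0],[-0.033,0.15,0],[-0.044,0.2,0],[-0.055,0.25,0]],"angular":[[0,0,0],[0,0,0],[0,0,0],[0,0,0],[0,0,0]],"grip":[0.6,0.6,0.6,0.6,0.6]}'; python3 -m creep '{"linear":[[-0.011,0.05,0],[-0.022,0.1,0],[-0.034,0.14,0],[-0.034,0.14,0],[-0.034,0.14,0]],"angular":[[0,0,0],[0,0,0],[0,0,0],[0,0,0],[0,0,0]],"grip":[0.6,0.6,0.6,0.6,0.6]}'; python3 blue.py; python3 plan.py 0.463 -0.0085 0.046 -0.205
```

```text
time_s: 15.6
tcp_pos: [0.5099, 0.0919, 0.1983]
tool_rot: [0.995, -0.103, -0.001, 0.0]
ft_force: [-0.7, -0.6, 0.4]
opening: 0.051
grip_force: 0.0
time_s: 16.1
tcp_pos: [0.4614, -0.0109, 0.199]
tool_rot: [0.995, -0.103, -0.001, 0.0]
ft_force: [-0.3, -0.4, -0.5]
opening: 0.0513
grip_force: 0.0
[400 194  22  22 389] [ 0.4426 -0.1209]
[264 198  24  24 456] [ 0.462  -0.0061]
lin [ 0.0011 -0.0019  0.1914] ang [-0.0001  0.0003 -0.0001] rows 3.1 | tcp [ 0.462  -0.0099  0.1992] yaw -0.2052 t 16.15
```

```bash
python3 -m creep '{"linear":[[0.001,-0.002,0.045],[0.001,-0.002,0.09],[0.001,-0.002,0.135],[0.001,-0.002,0.17],[0.001,-0.002,0.19]],"angular":[[0,0,0],[0,0,0],[0,0,0],[0,0,0],[0,0,0]],"grip":[0.6,0.6,0.6,0.6,0.6]}' 30; python3 -m creep '{"linear":[[0,0,0],[0,0,0],[0,0,0],[0,0,0],[0,0,0]],"angular":[[0,0,0],[0,0,0],[0,0,0],[0,0,0],[0,0,0]],"grip":[0.6,0,0,0,0]}' 30;python3 -m creep '{"linear":[[0,0,0],[0,0,-0.03],[0,0,-0.08],[0,0,-0.13],[0,0,-0.18]],"angular":[[0,0,0],[0,0,0],[0,0,0],[0,0,0],[0,0,0]],"grip":[0,0,0,0,0]}' 30;python3 -m creep '{"linear":[[0,0,0],[0,0,0]],"angular":[[0,0,0],[0,0,0]],"grip":[0,0]}'; python3 plan.py .4515 .3095 .2 -.205
```

```text
time_s: 16.65
tcp_pos: [0.4623, -0.0073, 0.045]
tool_rot: [0.995, -0.101, -0.002, -0.0]
ft_force: [-0.1, -0.4, -0.7]
opening: 0.0512
grip_force: 0.0
time_s: 17.15
tcp_pos: [0.464, -0.0089, 0.0486]
tool_rot: [0.995, -0.103, 0.001, -0.0]
ft_force: [1.1, -0.1, 1.4]
opening: 0.0222
grip_force: 29.9
time_s: 17.65
tcp_pos: [0.4627, -0.0091, 0.1933]
tool_rot: [0.995, -0.103, -0.0, 0.0]
ft_force: [1.4, 0.7, -0.1]
opening: 0.022
grip_force: 29.8
time_s: 17.85
tcp_pos: [0.4634, -0.0092, 0.1925]
tool_rot: [0.995, -0.103, 0.001, 0.0]
ft_force: [-0.3, 0.0, 0.1]
opening: 0.0215
grip_force: 29.8
lin [-0.096  -0.3869 -0.0096] ang [-0.     -0.0007 -0.0003] rows 6.4 | tcp [ 0.4634 -0.0092  0.1925] yaw -0.2059 t 17.85
```

```bash
python3 -m creep '{"linear":[[-0.012,-0.048,-0.002],[-0.025,-0.1,-0.004],[-0.037,-0.15,-0.006],[-0.05,-0.2,-0.008],[-0.06,-0.24,-0.01]],"angular":[[0,0,0],[0,0,0],[0,0,0],[0,0,0],[0,0,0]],"grip":[0,0,0,0,0]}'; python3 -m creep '{"linear":[[-0.012,-0.05,0],[-0.024,-0.1,0],[-0.036,-0.147,0],[-0.036,-0.147,0],[-0.036,-0.147,0]],"angular":[[0,0,0],[0,0,0],[0,0,0],[0,0,0],[0,0,0]],"grip":[0,0,0,0,0]}';python3 -m creep '{"linear":[[0,0,0],[0,0,0]],"angular":[[0,0,0],[0,0,0]],"grip":[0,0]}'; python3 plan.py .4515 .3095 .073 -.205
```

```text
time_s: 18.35
tcp_pos: [0.4538, 0.1907, 0.1979]
tool_rot: [0.995, -0.102, -0.002, 0.001]
ft_force: [0.3, -0.9, -0.4]
opening: 0.0222
grip_force: 29.8
time_s: 18.85
tcp_pos: [0.45, 0.3098, 0.1976]
tool_rot: [0.995, -0.101, -0.002, 0.001]
ft_force: [0.5, 0.0, -0.6]
opening: 0.0217
grip_force: 29.8
time_s: 19.05
tcp_pos: [0.4515, 0.3079, 0.199]
tool_rot: [0.995, -0.104, -0.0, 0.001]
ft_force: [-0.2, -0.6, 0.2]
opening: 0.0219
grip_force: 29.8
lin [-0.0003 -0.0023  0.1574] ang [ 0.0006  0.0002 -0.0009] rows 2.5 | tcp [0.4515 0.3079 0.199 ] yaw -0.2079 t 19.05
```

```bash
python3 -m creep '{"linear":[[0,-0.001,0.045],[0,-0.001,0.09],[0,-0.001,0.12],[0,-0.001,0.14],[0,-0.001,0.15]],"angular":[[0,0,0],[0,0,0],[0,0,0],[0,0,0],[0,0,0]],"grip":[0,0,0,0,0]}'; python3 -m creep '{"linear":[[0,0,0],[0,0,0.001],[0,0,0.003],[0,0,0.003],[0,0,0.003]],"angular":[[0,0,0],[0,0,0],[0,0,0],[0,0,0],[0,0,0]],"grip":[0,0,0,0,0]}'; python3 plan.py .4515 .3095 .072 -.205
```

```text
time_s: 19.55
tcp_pos: [0.4511, 0.3087, 0.0781]
tool_rot: [0.995, -0.103, -0.001, 0.001]
ft_force: [0.4, 0.5, -0.5]
opening: 0.0217
grip_force: 29.8
time_s: 20.05
tcp_pos: [0.4517, 0.3107, 0.0778]
tool_rot: [0.995, -0.103, 0.0, -0.0]
ft_force: [0.0, -0.7, -0.2]
opening: 0.0221
grip_force: 29.8
lin [0.0001 0.0015 0.0073] ang [-0.0002 -0.0002 -0.0002] rows 0.1 | tcp [0.4517 0.3107 0.0778] yaw -0.2055 t 20.05
```

```bash
python3 -m creep '{"linear":[[0,0.001,0.003],[0,0.001,0.005],[0,0.001,0.007],[0,0.001,0.007],[0,0.001,0.007]],"angular":[[0,0,0],[0,0,0],[0,0,0],[0,0,0],[0,0,0]],"grip":[0,0,0,0,0]}'; python3 -m creep '{"linear":[[0,0,0],[0,0,0],[0,0,0],[0,0,0]],"angular":[[0,0,0],[0,0,0],[0,0,0],[0,0,0]],"grip":[0,0.4,0.55,0.6]}'; python3 -m creep '{"linear":[[0,0,0],[0,0,-0.03],[0,0,-0.07],[0,0,-0.12],[0,0,-0.16]],"angular":[[0,0,0],[0,0,0],[0,0,0],[0,0,0],[0,0,0]],"grip":[0.6,0.6,0.6,0.6,0.6]}';  python3 -c "
from h import *
S=cap('scene');T=cap('side');W=cap('wrist')
f=lambda c,x,y,w,h:cv2.resize(c['pixels'][y:y+h,x:x+w,::-1],(400,300),interpolation=cv2.INTER_CUBIC)
cv2.imwrite('pics/m9.png',np.vstack([np.hstack([f(S,260,110,120,90),f(T,150,260,160,120)]),np.hstack([f(W,160,100,240,180),f(W,0,0,560,420)])]))"; python3 plan.py 0.443 -0.122 0.2 -0.205
```

```text
time_s: 20.55
tcp_pos: [0.4513, 0.3097, 0.0716]
tool_rot: [0.995, -0.103, -0.0, 0.0]
ft_force: [-0.8, -0.3, 0.7]
opening: 0.0218
grip_force: 29.8
time_s: 20.95
tcp_pos: [0.4513, 0.3098, 0.0717]
tool_rot: [0.995, -0.103, 0.0, -0.0]
ft_force: [0.0, -0.0, -0.1]
opening: 0.0509
grip_force: 0.0
time_s: 21.45
tcp_pos: [0.4514, 0.31, 0.2017]
tool_rot: [0.995, -0.103, 0.001, -0.0]
ft_force: [0.5, 0.9, -0.4]
opening: 0.0516
grip_force: 0.0
lin [0.099  0.5318 0.001 ] ang [-0.0012 -0.0012 -0.0002] rows 8.7 | tcp [0.4524 0.3107 0.2021] yaw -0.2057 t 21.6
```

View pics/m9.png

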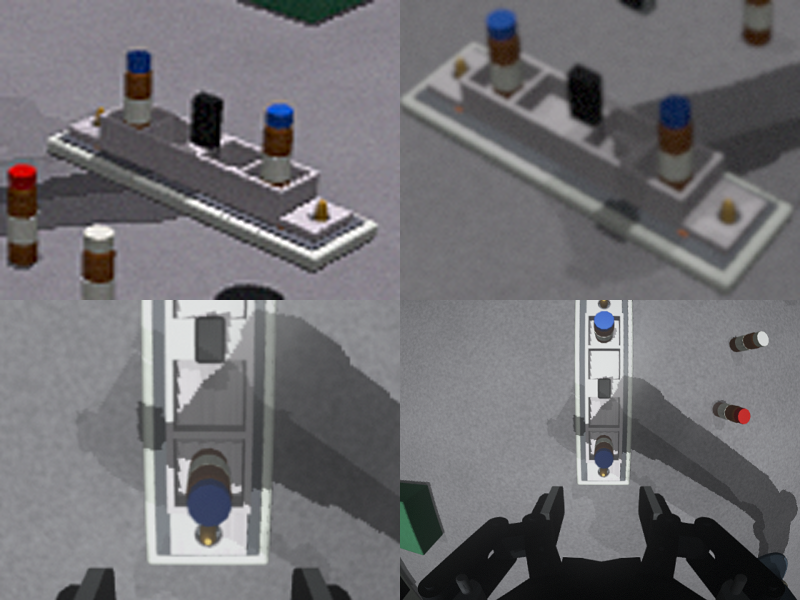

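The second vial stands upright in the rear pocket. Now A.

```bash
python3 -m creep '{"linear":[[0.01,0.05,0],[0.02,0.1,0],[0.03,0.15,0],[0.04,0.2,0],[0.05,0.25,0]],"angular":[[0,0,0],[0,0,0],[0,0,0],[0,0,0],[0,0,0]],"grip":[0.6,0.6,0.6,0.6,0.6]}'; python3 -m creep '{"linear":[[0.01,0.05,0],[0.02,0.1,0],[0.03,0.15,0],[0.04,0.2,0],[0.049,0.25,0]],"angular":[[0,0,0],[0,0,0],[0,0,0],[0,0,0],[0,0,0]],"grip":[0.6,0.6,0.6,0.6,0.6]}'; python3 -m creep '{"linear":[[0,0.032,0],[0,0.032,0],[0,0.032,0]],"angular":[[0,0,0],[0,0,0],[0,0,0]],"grip":[0.6,0.6,0.6]}';python3 blue.py; python3 plan.py 0.443 -0.122 0.047 -0.205
```

```text
time_s: 22.1
tcp_pos: [0.4485, 0.1039, 0.1984]
tool_rot: [0.995, -0.102, -0.001, 0.0]
ft_force: [1.5, -0.8, 1.2]
opening: 0.0511
grip_force: 0.0
time_s: 22.6
tcp_pos: [0.4461, -0.0996, 0.1986]
tool_rot: [0.995, -0.103, -0.001, 0.0]
ft_force: [0.7, -0.7, -0.2]
opening: 0.0511
grip_force: 0.0
time_s: 22.9
tcp_pos: [0.4412, -0.1229, 0.1987]
tool_rot: [0.995, -0.103, -0.001, -0.0]
ft_force: [-0.1, 0.1, 0.7]
opening: 0.0509
grip_force: 0.0
[266 195  24  25 464] [ 0.4431 -0.1201]
lin [ 0.0021 -0.0004  0.1899] ang [-0.0001  0.0005  0.0002] rows 3.0 | tcp [ 0.4416 -0.1221  0.1989] yaw -0.2045 t 22.95
```

```bash
python3 -m creep '{"linear":[[0.002,-0.001,0.045],[0.002,-0.001,0.09],[0.002,-0.001,0.135],[0.002,-0.001,0.17],[0.002,-0.001,0.189]],"angular":[[0,0,0],[0,0,0],[0,0,0],[0,0,0],[0,0,0]],"grip":[0.6,0.6,0.6,0.6,0.6]}' 30; python3 -m creep '{"linear":[[0,0,0],[0,0,0],[0,0,0],[0,0,0],[0,0,0]],"angular":[[0,0,0],[0,0,0],[0,0,0],[0,0,0],[0,0,0]],"grip":[0.6,0,0,0,0]}' 30;python3 -m creep '{"linear":[[0,0,0],[0,0,-0.03],[0,0,-0.08],[0,0,-0.13],[0,0,-0.18]],"angular":[[0,0,0],[0,0,0],[0,0,0],[0,0,0],[0,0,0]],"grip":[0,0,0,0,0]}' 30;python3 -m creep '{"linear":[[0,0,0],[0,0,0]],"angular":[[0,0,0],[0,0,0]],"grip":[0,0]}'; python3 plan.py .554 .288 .2 -.205
```

```text
time_s: 23.45
tcp_pos: [0.4424, -0.1203, 0.046]
tool_rot: [0.995, -0.101, -0.002, -0.001]
ft_force: [-0.8, -1.2, 0.7]
opening: 0.0512
grip_force: 0.0
time_s: 23.95
tcp_pos: [0.4445, -0.1225, 0.0494]
tool_rot: [0.995, -0.102, 0.001, 0.0]
ft_force: [0.2, 0.9, 2.8]
opening: 0.0219
grip_force: 29.6
time_s: 24.45
tcp_pos: [0.4431, -0.1227, 0.194]
tool_rot: [0.995, -0.103, -0.0, 0.0]
ft_force: [0.6, 0.2, -0.6]
opening: 0.0216
grip_force: 29.5
time_s: 24.65
tcp_pos: [0.4438, -0.1228, 0.1932]
tool_rot: [0.995, -0.103, 0.001, 0.0]
ft_force: [-0.2, -0.5, -0.7]
opening: 0.0218
grip_force: 29.5
lin [ 0.03   -0.5308 -0.0085] ang [ 0.     -0.0006 -0.0002] rows 8.5 | tcp [ 0.4438 -0.1228  0.1932] yaw -0.2057 t 24.65
```

```bash
python3 -m creep '{"linear":[[0.003,-0.05,-0.003],[0.006,-0.1,-0.006],[0.009,-0.15,-0.009],[0.012,-0.2,-0.009],[0.015,-0.25,-0.009]],"angular":[[0,0,0],[0,0,0],[0,0,0],[0,0,0],[0,0,0]],"grip":[0,0,0,0,0]}'; python3 -m creep '{"linear":[[0.003,-0.05,0],[0.006,-0.1,0],[0.009,-0.15,0],[0.012,-0.2,0],[0.015,-0.25,0]],"angular":[[0,0,0],[0,0,0],[0,0,0],[0,0,0],[0,0,0]],"grip":[0,0,0,0,0]}';python3 -m creep '{"linear":[[0,-0.031,0],[0,-0.031,0],[0,-0.031,0],[0,-0.031,0]],"angular":[[0,0,0],[0,0,0],[0,0,0],[0,0,0]],"grip":[0,0,0,0]}'; python3 plan.py .5535 .289 .0785 -.205
```

```text
time_s: 25.15
tcp_pos: [0.4953, 0.0719, 0.1978]
tool_rot: [0.995, -0.103, -0.002, 0.001]
ft_force: [1.4, -0.1, -0.7]
opening: 0.0217
grip_force: 29.5
time_s: 25.65
tcp_pos: [0.548, 0.2649, 0.1971]
tool_rot: [0.995, -0.103, -0.002, 0.001]
ft_force: [0.2, -0.6, -0.5]
opening: 0.0221
grip_force: 29.5
time_s: 26.05
tcp_pos: [0.5535, 0.2863, 0.1983]
tool_rot: [0.995, -0.103, -0.001, 0.001]
ft_force: [-0.8, -0.6, -0.8]
opening: 0.0219
grip_force: 29.5
lin [-0.0005 -0.0038  0.1497] ang [ 0.0009  0.0005 -0.0008] rows 2.4 | tcp [0.5535 0.2863 0.1983] yaw -0.2074 t 26.05
```

```bash
python3 -m creep '{"linear":[[-0.0005,-0.002,0.045],[-0.0005,-0.002,0.09],[-0.0005,-0.002,0.12],[-0.0005,-0.002,0.14],[-0.0005,-0.002,0.15]],"angular":[[0,0,0],[0,0,0],[0,0,0],[0,0,0],[0,0,0]],"grip":[0,0,0,0,0]}'; python3 -m creep '{"linear":[[0,0,0],[0,0,0],[0,0,0.001]],"angular":[[0,0,0],[0,0,0],[0,0,0]],"grip":[0,0,0]}'; python3 plan.py .5535 .289 .0725 -.205
```

```text
time_s: 26.55
tcp_pos: [0.5535, 0.2884, 0.0783]
tool_rot: [0.995, -0.103, -0.001, 0.001]
ft_force: [0.4, -0.1, 0.2]
opening: 0.0218
grip_force: 29.5
time_s: 26.85
tcp_pos: [0.5548, 0.2905, 0.0805]
tool_rot: [0.995, -0.103, 0.001, -0.001]
ft_force: [0.1, -0.6, 0.2]
opening: 0.0217
grip_force: 29.5
lin [-0.0012  0.0022  0.0099] ang [-0.0006 -0.0007 -0.0002] rows 0.2 | tcp [0.5548 0.2905 0.0805] yaw -0.2056 t 26.85
```

```bash
python3 -m creep '{"linear":[[-0.001,0.002,0.004],[-0.001,0.002,0.006],[-0.001,0.002,0.008],[-0.001,0.002,0.009],[-0.001,0.002,0.009]],"angular":[[0,0,0],[0,0,0],[0,0,0],[0,0,0],[0,0,0]],"grip":[0,0,0,0,0]}'; python3 -m creep '{"linear":[[0,0,0],[0,0,0],[0,0,0],[0,0,0]],"angular":[[0,0,0],[0,0,0],[0,0,0],[0,0,0]],"grip":[0,0.4,0.55,0.6]}'; python3 -m creep '{"linear":[[0,0,0],[0,0,-0.03],[0,0,-0.07],[0,0,-0.12],[0,0,-0.18]],"angular":[[0,0,0],[0,0,0],[0,0,0],[0,0,0],[0,0,0]],"grip":[0.6,0.6,0.6,0.6,0.6]}'; python3 -m creep '{"linear":[[0,0,-0.04],[0,0,-0.04],[0,0,-0.04]],"angular":[[0,0,0],[0,0,0],[0,0,0]],"grip":[0.6,0.6,0.6]}';  python3 -c "
from h import *
S=cap('scene');T=cap('side');W=cap('wrist')
f=lambda c,x,y,w,h:cv2.resize(c['pixels'][y:y+h,x:x+w,::-1],(400,300),interpolation=cv2.INTER_CUBIC)
cv2.imwrite('pics/m10.png',np.vstack([np.hstack([f(S,260,110,120,90),f(T,150,260,160,120)]),np.hstack([f(W,160,100,240,180),f(S,0,0,560,420)])]))"
```

```text
time_s: 27.35
tcp_pos: [0.5529, 0.2887, 0.0725]
tool_rot: [0.995, -0.103, 0.0, 0.0]
ft_force: [-1.3, -1.3, 4.2]
opening: 0.0218
grip_force: 29.7
time_s: 27.75
tcp_pos: [0.5526, 0.2886, 0.0714]
tool_rot: [0.995, -0.103, -0.0, 0.0]
ft_force: [0.2, 0.1, -0.6]
opening: 0.0515
grip_force: 0.0
time_s: 28.25
tcp_pos: [0.5518, 0.288, 0.2157]
tool_rot: [0.995, -0.103, -0.001, 0.001]
ft_force: [1.4, 0.9, -1.0]
opening: 0.0511
grip_force: 0.0
time_s: 28.55
tcp_pos: [0.5528, 0.2887, 0.2483]
tool_rot: [0.995, -0.103, 0.001, -0.0]
ft_force: [0.1, -0.1, -0.8]
opening: 0.0517
grip_force: 0.0
```

View pics/m10.png

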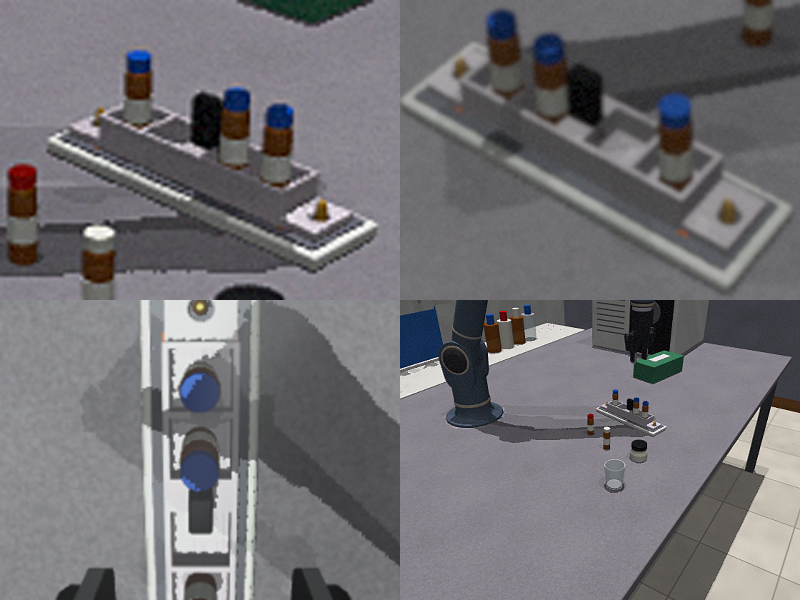

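All three blue vials stand upright in their pockets, the tray is flat over both dowels, everything else is in place, and the gripper is clear. Handing in.

```bash
python3 -c "
from bench import arm
print(arm.close_job())"
```

```text
the job is handed in; nothing more can be done
None
```

The job is handed in at about 29 s of the 102 s allowed: the last pictures show the tray flat on the dock over both dowels, the three blue-capped vials upright in its pockets, nothing else visibly moved and the gripper clear; no verdict was returned.

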